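Push a card pad home under the cutter guard and clamp it

TASK

Get the pad of cards ready for trimming: with the wooden push stick behind it, and never touching the pad with the gripper, slide the pad under the cutter's clear guard until it sits gently home and square against the back gauge. Then bring the clamp lever on top of the cutter down until the clamp bar grips the pad. Leave the push stick lying on the bench, off the cutter, and the other things on the bench where they are.

Things in the scene. Friction and masses are not known exactly. Their poses are not given: they have to be found in the camera images.
- guard_gap (a point): Mouth of the cutter: point on the steel bed (50 mm above the bench), on the machine's centre line, under the front face of the clear guard. x = feed direction, into the machine; z up. The opening is 38 mm high (bed to the guard's aluminium rim), 280 mm wide between the columns. The upright guard face ends 135 mm above the bed; clamp bar 78 to 116 mm behind this point.
- cutter: Fixed desk stack cutter (guillotine), grey, 530 mm long along the feed, 350 mm wide. Origin on the bench, 75 mm behind guard_gap; axes as guard_gap. Its bed runs from 280 mm before to 250 mm behind this origin. Bridge and columns end 151 mm above the bed. A raised knife lever stands at the side, 192 mm off the centre line on -y, leaning away from the operator, up to 455 mm above the bench.
- gauge_face (a point): Back gauge: fixed aluminium bar 240 mm wide, 36 mm high, standing on the bed behind the bridge, 160 to 190 mm behind guard_gap. The point is the middle of its flat front face, 13 mm above the bed; its x axis is the feed direction (the face looks along -x).
- pad_center (a point): Centre of the pad of cards: one rigid glued block, white, grey board back, 130 mm long (x, roughly along the feed), 100 mm wide (y), 26 mm thick (z), about 0.3 kg, loose, flat on the bed before the guard, a little askew. Home is when its leading end (65 mm along +x) lies flat on the gauge face; its trailing end is then 30 to 60 mm inside the guard.
- pad: The same pad of cards; origin at the middle of its underside, 13 mm below pad_center, same axes.
- stick_grip (a point): Push stick, plain wood, loose, 0.2 kg, on its sole on the bench: flat sole 200 x 44 x 18 mm, on it an upright handle 24 mm thick (y), 90 mm long (x), 18 to 80 mm above the underside. The point is in the handle's middle, 45 mm above the underside. x points to the nose: the square pushing end, 44 mm wide, 18 mm high, 140 mm ahead of this point; tail 60 mm behind.
- stick: The same push stick; origin at the middle of the sole's underside (40 mm ahead of stick_grip along x), same axes.
- lever_knob (a point): Centre of the black ball, 34 mm across, on the free end of the clamp lever: steel arm 130 mm long, on the centre line on top of the bridge. Its pivot is 75 mm behind guard_gap, 182 mm above the bed; it leans toward the operator (-x of guard_gap), at the start 31 to 40 degrees above level, and swings in the vertical plane of the feed. Axes turn with the lever.
- clamp_lever (a joint): Clamp lever angle in rad: 0 = raised (arm 40 degrees above level), grows as the ball is pressed down. The clamp bar comes down 22 mm per rad and meets the 26 mm pad at about 0.73 (arm about level); it would stop at 1.1 with nothing under it. About 3 N at the ball moves it, it stays where it is left; 10 to 15 N on the ball clamps the pad firmly.
- clamp_bar: Aluminium clamp bar across the machine under the bridge, 38 mm by 272 mm, lower face 42 mm above the bed when raised; origin under the knife line, 75 mm behind guard_gap.
- gauge: The same back gauge; origin on the bed at the foot of its front face, axes as gauge_face.
- squeegee: Bystander: wooden hand squeegee lying flat, 220 x 90 x 26 mm.
- tape_roll: Bystander: roll of tape lying flat, 100 mm across, 25 mm high.
- ink_jar: Bystander: white ink jar, 80 mm across, 85 mm high.
- flask: Bystander: black drinks flask, 72 mm across, 215 mm high.
- spray_can: Bystander: metal spray can, 66 mm across, 190 mm high.
- mug: Bystander: white mug, 80 mm across, 90 mm high.

How it is judged:
By the outcome, as a careful person would: the job done as asked, in the order asked, and still so for the second after the job is handed in, with the robot touching nothing.
It also fails if it takes over 66 s, if anything falls off the work surface, if the arm or the gripper's body presses on something with over 40 N, if the wrist force passes 120 N, or if a joint passes its speed limit or range.

ROBOT

A 6-joint arm with a two-finger parallel gripper is mounted at the origin on the work surface. World frame = base frame: x ahead of the robot, y to its left, z up, the work surface at z = 0. Lengths are in mm, angles in rad, forces in N, time in s.
With the tool pointing down it reaches from about 350 to 975 mm from the base axis. Payload 7.1 kg.
Tool frame: the origin (TCP) lies midway between the tips of the shut fingers; the grasp point (between the pads) lies 19 mm behind it; z points along the fingers, y is the line along which they close (so a half turn about z gives the same grasp; the last joint's range is limited). The gripper opens to 88 mm and grips with 3 to 60 N. Pads are 20 mm wide; open, the fingers measure 115 mm over their backs; the gripper's body (75 mm by 178 mm) begins 61 mm behind the grasp point.
Start: joints at [-1.153, 0.423, 1.63, -0, 1.089, -0.019], TCP at [264.416, -566.294, 222.675] pointing down, gripper open.
Joint ranges: [-3, 3], [-0.9, 2.11], [0.09, 2.58], [-1.31, 4.45], [0.11, 2.69], [-2.54, 2.54]. Speed limits (rad/s): [2.39, 2.39, 3.01, 3.14, 3.14, 3.14].

INTERFACE

Orientations are given as a rotation vector (axis times angle).
In Python, from workcell import ctrl gives the robot as it stands.
- The arm moves only by the shell command python3 -m inch 'ROWS' [OPENING]. ROWS is JSON, a list of rows, each an object with "xyz": the shift along the tool's x, y, z in mm, a list of three; "rot": the turn, a rotation vector about the tool's x, y, z in rad, a list of three. In form: [{"xyz": [dx, dy, dz], "rot": [ax, ay, az]}, ...]. A call has 1 to 12 rows; each row is the pose to reach, as a shift and turn from the pose commanded when the call began, along the tool's axes at that moment; what a row does not reach only later rows make up. A row lasts 1/12 s, in which the tool goes at most 41.7 mm and 7.16 degrees, less where a joint would pass 70% of its speed; a pose out of reach is approached as far as the arm can. A call with a gripper value outside its range is refused whole. OPENING is the closure in counts, from 0 (fully open) to 255 (shut), set as the call begins (- or left out, the last holds). The fingers move at their own pace and stop on an object; the grip force is fixed at half the most. Time passes only in rows, so rows that repeat a pose let the fingers close. It gives the time, the measured TCP pose, the force, the opening and the grip force at its end, in the units of the state.
- ctrl.get_obs(): the state, without advancing time (a new reading comes with each control period).
- ctrl.get_image(name): name is "side" or "top"; returns the picture (480x640x3 uint8, red, green, blue); there is no depth.
- ctrl.camera_model(name): a dict with "fx", "fy", "cx", "cy" (pixels), "position" and "attitude" of the camera in the world. Camera axes: x right, y up, looking along -z (the intrinsics and any distortion apply to the point x, -y, -z); pixel columns grow to the right and rows downward; lengths in mm; the calibration is good to about 2 mm. A picture is of the moment at which its call begins. camera_model takes no time and is no camera call.
- ctrl.close_job(): hands the job in; it is judged then, once.
The state is a dict: "t": time; "qpos": joint angles; "qvel": joint speeds; "joint_torque": joint torques, N m; "ee_pos": TCP position; "orientation": TCP orientation; "ft_force": force on the tool from outside, world axes, zero at the start; "moment": the same for the moment, N m; "width": finger opening in mm; "grasp_force": force on a finger pad.
Only numpy, scipy, OpenCV 4.12 (cv2) and the standard library are available. Lean on these libraries where they do the work, as an engineer would, in place of code of your own. Each camera call takes 0.05 s, during which the arm holds its last target. There are 200 camera calls.

## Working session

There is one attempt and no reset: what is moved stays moved. The work goes in short steps, Python scripts to look and compute and a shell command to move; the robot and the scene stay as the last step left them, time stands still between calls to the robot, and variables do not carry over. Pictures are saved under pics/ and viewed, at most 10 in all, crops included, and the job is handed in when it is done.

```bash
ls; mkdir -p pics
python3 - <<'E'
from workcell import ctrl
import cv2
for n in ("side","top"):
    cv2.imwrite(f"pics/{n}0.png",ctrl.get_image(n)[:,:,::-1]); print(ctrl.camera_model(n))
print(ctrl.get_obs())
E
```

```text
pics
{'fx': 592.8310793370025, 'fy': 592.8310793370025, 'cx': 312.33908918049343, 'cy': 249.31714805832658, 'position': array([ 561.31243838, 1242.8407923 , 1681.45905101]), 'attitude': array([2.66183814e-03, 1.04946436e+00, 2.90211480e+00])}
{'fx': 530.6982081984276, 'fy': 530.6982081984276, 'cx': 320.36913464108034, 'cy': 242.9057647561528, 'position': array([ 416.73206998,   29.87658616, 1564.14065112]), 'attitude': array([ 0.03692032, -0.05178775, -1.57084189])}
{'t': 0.1, 'qpos': array([-1.15297432e+00,  4.23757606e-01,  1.63057791e+00,  2.29208422e-05,
        1.08860806e+00, -1.89849561e-02]), 'qvel': array([ 0.00118439, -0.00321161, -0.00118229,  0.00134296, -0.00023241,
        0.00064677]), 'joint_torque': array([-1.34883398e-03, -5.45611632e+01, -2.74330169e+01,  6.43387134e-02,
        1.88255904e-02, -3.18554680e-05]), 'ee_pos': array([ 264.24520847, -565.85441793,  221.99770349]), 'orientation': array([-3.06566989e+00, -6.80388896e-01,  3.88949602e-04]), 'ft_force': array([-0.34893644,  0.66271044,  0.58112354]), 'moment': array([-0.00525793, -0.02733631, -0.01515444]), 'grasp_force': 0.0, 'width': 87.82876334603225}
```

View pics/side0.png

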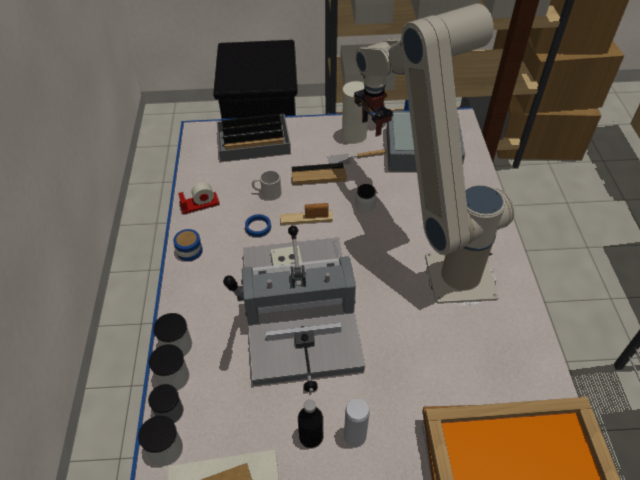

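View pics/top0.png

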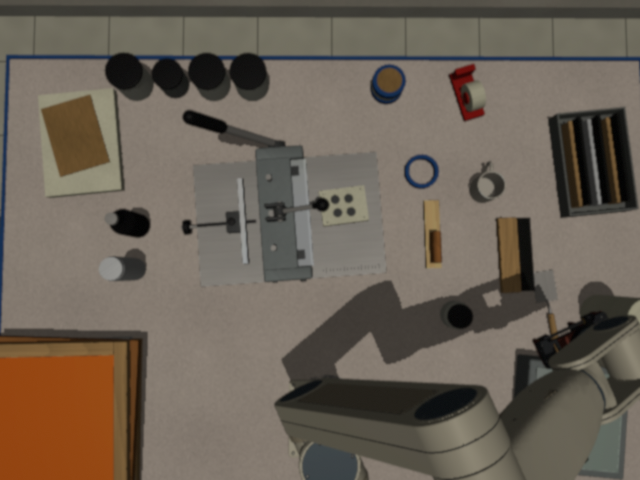

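The top view shows the feed direction is about +y world (image left). The pad is near (345,205), the knob at (320,205), the gauge bar at x≈242 and the stick at (432,233), with its handle at the lower end, so its nose points to +x world. The scene matches the side view.

```bash
cat > h.py <<'E'
from workcell import ctrl
import cv2, numpy as np
from scipy.spatial.transform import Rotation as R
def ray(n,uv):
    m=ctrl.camera_model(n); d=np.array([(uv[0]-m["cx"])/m["fx"],-(uv[1]-m["cy"])/m["fy"],-1.])
    return m["position"],R.from_rotvec(m["attitude"]).apply(d)
def onz(n,uv,z):
    p,d=ray(n,uv); return p+d*(z-p[2])/d[2]
def proj(n,P):
    m=ctrl.camera_model(n); c=R.from_rotvec(m["attitude"]).inv().apply(np.array(P)-m["position"])
    return np.array([m["cx"]-m["fx"]*c[0]/c[2], m["cy"]+m["fy"]*c[1]/c[2]])
def two(a,b):
    (p,d),(q,e)=ray("side",a),ray("top",b)
    t=np.linalg.lstsq(np.c_[d,-e],q-p,rcond=None)[0]; A,B=p+t[0]*d,q+t[1]*e
    return (A+B)/2,np.linalg.norm(A-B)
E
python3 - <<'E'
import cv2
a=cv2.imread("pics/top0.png"); 
cv2.imwrite("pics/c1.png",cv2.resize(a[140:290,260:460],None,fx=4,fy=4,interpolation=cv2.INTER_CUBIC))
b=cv2.imread("pics/side0.png")
cv2.imwrite("pics/c2.png",cv2.resize(b[195:345,215:365],None,fx=4,fy=4,interpolation=cv2.INTER_CUBIC))
E
```

```text
(no output)
```

View pics/c1.png

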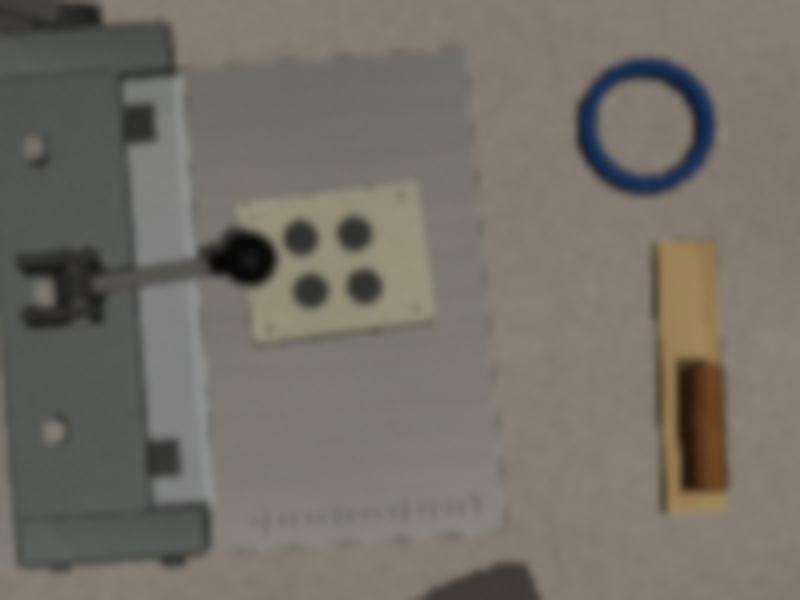

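View pics/c2.png

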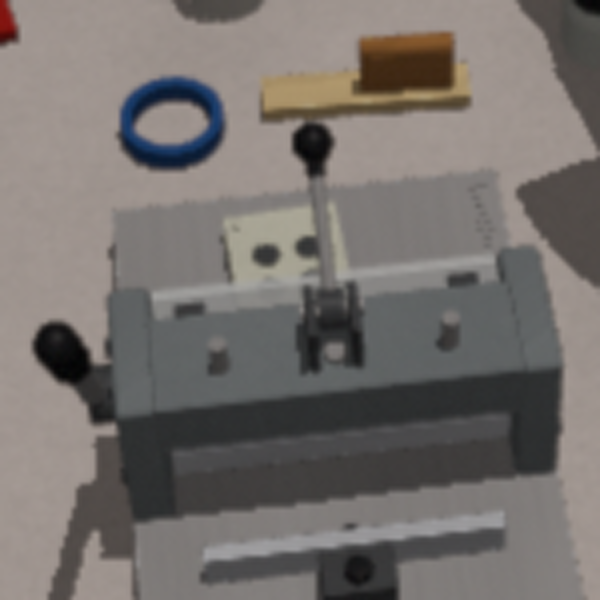

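The crops show the pad's top face with corners at c1 (235,205), (416,182), (435,320) and (255,344). The bed's front edge runs (463,47)–(502,545), the knob is at (248,258) in c1 and (312,143) in c2, and the stick sole spans (657,240)–(727,511) with its handle at the -x end.

Run:
```python
from h import *
np.set_printoptions(precision=1,suppress=True)
T=lambda x,y:(260+x/4-.375,140+y/4-.375)
S=lambda x,y:(215+x/4-.375,195+y/4-.375)
def show(nm,l,z):
    P=np.array([onz("top",T(*p),z) for p in l]);print(nm,P[:,:2].tolist() and P[:,:2].round(1).tolist(), P.mean(0));return P
def ang(a,b): d=b-a; return np.degrees(np.arctan2(d[1],d[0]))
p=show("pad",[(235,205),(416,182),(435,320),(255,344)],76); print("feed ang",ang(p[1],p[0]),ang(p[2],p[3]),"side",ang(p[2],p[1]),ang(p[3],p[0]))
b=show("bedfront",[(463,47),(502,545)],50); print(ang(b[1],b[0]),np.linalg.norm(b[1]-b[0]))
s=show("sole",[(657,240),(716,240),(727,511),(665,511)],18); print(ang(s[3],s[0]),ang(s[2],s[1]))
h=show("handle",[(682,362),(722,362),(726,490),(688,490)],80);print(ang(h[3],h[0]),ang(h[2],h[1]))
print("knob",two(S(312,143),T(248,258)))
a=cv2.imread("pics/top0.png").astype(int)
m=np.zeros(a.shape[:2],np.uint8); g=a.min(2); m[170:272,230:256]=(g[170:272,230:256]>150)*255
ys,xs=np.nonzero(m); print(len(xs))
if len(xs)>20:
    r=cv2.minAreaRect(np.c_[xs,ys].astype(np.float32)); q=cv2.boxPoints(r); Q=np.array([onz("top",c,86) for c in q]); print("gauge top",q,Q)
```

```text
pad [[648.0, 21.3], [664.5, -106.7], [566.5, -119.6], [549.6, 7.3]] [607.2 -49.4  76. ]
feed ang 97.33146523091959 97.62216761812205 side 7.483344455332008 8.099175528100439
bedfront [[767.1, -143.6], [408.1, -169.1]] [ 587.6 -156.3   50. ]
4.0541515374115935 359.8903153153848
sole [[631.4, -288.9], [631.4, -332.3], [432.6, -337.7], [432.6, -292.4]] [ 532.  -312.8   18. ]
1.007337546584587 1.5489809740207388
handle [[536.5, -292.7], [536.5, -320.9], [446.6, -322.5], [446.6, -295.8]] [ 491.6 -308.    80. ]
1.9675069772849698 1.0129083588549117
knob (array([581.4,  14.8, 300.9]), np.float64(0.5803315034682803))
32
gauge top [[242.1 241.1]
 [243.7 240.9]
 [245.2 261. ]
 [243.6 261.1]] [[505.5 234.   86. ]
 [505.8 229.5  86. ]
 [450.  224.8  86. ]
 [449.7 229.3  86. ]]
```

```bash
cat >> h.py <<'E'
def go(x,y,z,yaw,o=None):
    "print tool-frame shift to a tool-down pose whose tool x has azimuth yaw (deg)"
    o=o or ctrl.get_obs(); C=R.from_rotvec(o["orientation"]); D=np.array([x,y,z])-o["ee_pos"]
    G=R.from_euler("z",yaw,degrees=True)*R.from_euler("x",180,degrees=True)
    print("t",round(o["t"],2),"pos",o["ee_pos"].round(1),"yaw",np.degrees(np.arctan2(*C.as_matrix()[[1,0],0])).round(2),
      "xyz",C.inv().apply(D).round(1),"rot",(C.inv()*G).as_rotvec().round(4),"F",o["ft_force"].round(1),"w",round(o["width"],1),"g",round(o["grasp_force"],1))
E
python3 -c "
from h import *
go(477,-312,130,1.5)"
python3 -m inch '[{"xyz":[300,-140,92],"rot":[0,0,0.41]},{"xyz":[300,-140,92],"rot":[0,0,0.41]},{"xyz":[300,-140,92],"rot":[0,0,0.41]},{"xyz":[300,-140,92],"rot":[0,0,0.41]},{"xyz":[300,-140,92],"rot":[0,0,0.41]},{"xyz":[300,-140,92],"rot":[0,0,0.41]},{"xyz":[300,-140,92],"rot":[0,0,0.41]},{"xyz":[300,-140,92],"rot":[0,0,0.41]},{"xyz":[300,-140,92],"rot":[0,0,0.41]},{"xyz":[300,-140,92],"rot":[0,0,0.41]},{"xyz":[300,-140,92],"rot":[0,0,0.41]},{"xyz":[300,-140,92],"rot":[0,0,0.41]}]' 0
python3 - <<'E'
from h import *
go(477,-312,40,1.5)
cv2.imwrite("pics/top1.png",ctrl.get_image("top")[:,:,::-1]);
a=ctrl.get_image("side")[:,:,::-1]
cv2.imwrite("pics/side1.png",cv2.resize(a[120:270,220:420],None,fx=4,fy=4,interpolation=cv2.INTER_CUBIC))
E
```

```text
t 0.1 pos [ 264.2 -565.9  222. ] yaw 25.03 xyz [ 300.2 -139.9   92.2] rot [-1.300e-03  2.000e-04  4.106e-01] F [-0.3  0.7  0.6] w 87.8 g 0.0
t: 1.1
ee_pos: [476.6, -313.4, 130.9]
orientation: [3.141, 0.041, -0.0]
ft_force: [0.1, -0.0, 0.0]
width: 87.8
grasp_force: 0.0
t 1.1 pos [ 476.6 -313.4  130.9] yaw 1.51 xyz [ 0.5 -1.4 90.9] rot [0.0003 0.0001 0.0002] F [ 0.1 -0.   0. ] w 87.8 g 0.0
```

View pics/side1.png

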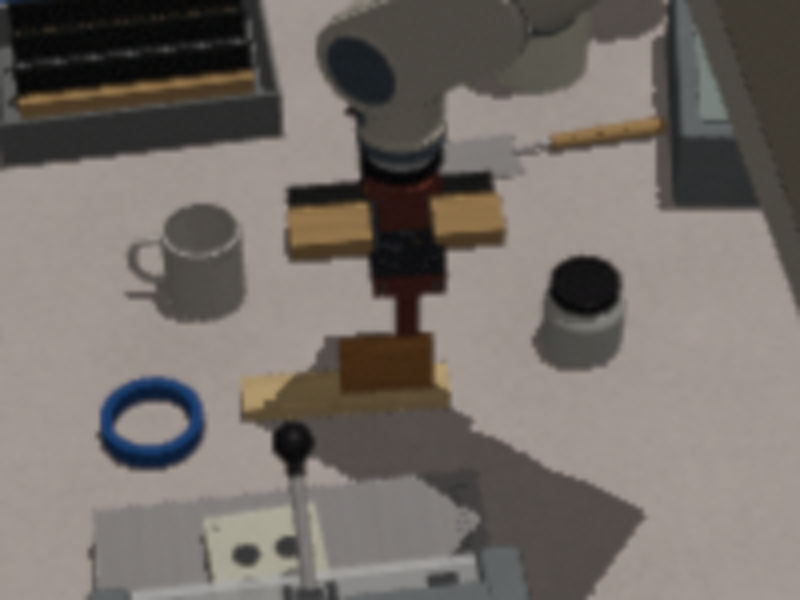

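The gripper is above the stick's handle, with its fingers at (405,310) over the handle at (387,360). Descend and grasp.

```bash
python3 -m inch '[{"xyz":[0,-1,35],"rot":[0,0,0]},{"xyz":[0,-1,65],"rot":[0,0,0]},{"xyz":[0,-1,85],"rot":[0,0,0]},{"xyz":[0,-1,91],"rot":[0,0,0]},{"xyz":[0,-1,91],"rot":[0,0,0]}]' 0
python3 -m inch '[{"xyz":[0,0,0],"rot":[0,0,0]},{"xyz":[0,0,0],"rot":[0,0,0]},{"xyz":[0,0,0],"rot":[0,0,0]},{"xyz":[0,0,0],"rot":[0,0,0]},{"xyz":[0,0,0],"rot":[0,0,0]},{"xyz":[0,0,0],"rot":[0,0,0]},{"xyz":[0,0,0],"rot":[0,0,0]},{"xyz":[0,0,0],"rot":[0,0,0]}]' 255
```

```text
t: 1.62
ee_pos: [475.5, -311.9, 38.5]
orientation: [-3.14, -0.039, 0.004]
ft_force: [0.2, -0.1, 0.6]
width: 87.7
grasp_force: 0.0
t: 2.28
ee_pos: [477.1, -311.5, 39.8]
orientation: [3.141, 0.042, 0.0]
ft_force: [-0.4, 0.1, 0.4]
width: 38.0
grasp_force: 0.0
```

```bash
python3 -m inch '[{"xyz":[0,0,0],"rot":[0,0,0]},{"xyz":[0,0,0],"rot":[0,0,0]},{"xyz":[0,0,0],"rot":[0,0,0]},{"xyz":[0,0,0],"rot":[0,0,0]},{"xyz":[0,0,0],"rot":[0,0,0]}]' 255
python3 -m inch '[{"xyz":[0,0,-10],"rot":[0,0,0]},{"xyz":[0,0,-30],"rot":[0,0,0]},{"xyz":[0,0,-60],"rot":[0,0,0]},{"xyz":[0,0,-80],"rot":[0,0,0]},{"xyz":[0,0,-90],"rot":[0,0,0]},{"xyz":[0,0,-90],"rot":[0,0,0]},{"xyz":[0,0,-90],"rot":[0,0,0]}]' 255
python3 -c "
from h import *
go(477,-312,130,94)
# plan: nose in line, 45 before pad trailing end
f=np.array([np.cos(np.radians(94.05)),np.sin(np.radians(94.05))]); l=np.array([-f[1],f[0]])
for yaw in (94,97.5):
  d=np.array([np.cos(np.radians(yaw)),np.sin(np.radians(yaw))]); print(yaw,'pad tail',np.array([607.2,-49.4])-65*d,'tcp touching',np.array([607.2,-49.4])-(65+155)*d)
"
```

```text
t: 2.7
ee_pos: [477.0, -311.6, 39.6]
orientation: [3.141, 0.042, -0.0]
ft_force: [-0.3, -0.3, -0.7]
width: 23.9
grasp_force: 30.0
t: 3.28
ee_pos: [476.9, -311.4, 129.8]
orientation: [3.141, 0.042, 0.0]
ft_force: [0.0, 0.4, -2.2]
width: 23.9
grasp_force: 30.0
t 3.28 pos [ 476.9 -311.4  129.8] yaw 1.54 xyz [ 0.1  0.6 -0.2] rot [ 4.0000e-04 -0.0000e+00 -1.6137e+00] F [ 0.   0.4 -2.2] w 23.9 g 30.0
94 pad tail [ 611.73417079 -114.24166327] tcp touching [ 622.54642422 -268.86409106]
97.5 pad tail [ 615.68420249 -113.84391599] tcp touching [ 635.91576229 -267.5178695 ]
```

```bash
python3 -m inch '[{"xyz":[5,0,0],"rot":[0,0,-0.06]},{"xyz":[15,0,0],"rot":[0,0,-0.17]},{"xyz":[30,0,0],"rot":[0,0,-0.29]},{"xyz":[45,0,0],"rot":[0,0,-0.41]},{"xyz":[60,1,0],"rot":[0,0,-0.53]},{"xyz":[75,1,0],"rot":[0,0,-0.65]},{"xyz":[90,1,0],"rot":[0,0,-0.77]},{"xyz":[105,1,0],"rot":[0,0,-0.89]},{"xyz":[120,1,0],"rot":[0,0,-1.01]},{"xyz":[132,1,0],"rot":[0,0,-1.13]},{"xyz":[142,1,0],"rot":[0,0,-1.25]},{"xyz":[148,1,0],"rot":[0,0,-1.37]}]' 255
python3 -m inch '[{"xyz":[0,0,0],"rot":[0,0,-0.12]},{"xyz":[0,0,0],"rot":[0,0,-0.2]},{"xyz":[0,0,0],"rot":[0,0,-0.244]},{"xyz":[0,0,0],"rot":[0,0,-0.244]},{"xyz":[0,0,0],"rot":[0,0,-0.244]}]' 255
python3 - <<'E'
from h import *
go(625.3,-308.8,93,94)
a=ctrl.get_image("top")[:,:,::-1]
cv2.imwrite("pics/top2.png",cv2.resize(a[130:290,230:470],None,fx=3.3,fy=3.3,interpolation=cv2.INTER_CUBIC))
E
```

```text
t: 4.28
ee_pos: [624.9, -307.8, 127.0]
orientation: [-2.397, -2.026, 0.002]
ft_force: [-0.0, -0.3, -1.5]
width: 23.9
grasp_force: 30.0
t: 4.7
ee_pos: [624.0, -308.1, 127.7]
orientation: [-2.142, -2.294, 0.001]
ft_force: [0.2, 0.5, -2.4]
width: 24.1
grasp_force: 30.0
t 4.7 pos [ 624.  -308.1  127.7] yaw 93.92 xyz [-0.8  1.3 34.7] rot [-0.0025 -0.0015 -0.0014] F [ 0.2  0.5 -2.4] w 24.1 g 30.0
```

View pics/top2.png

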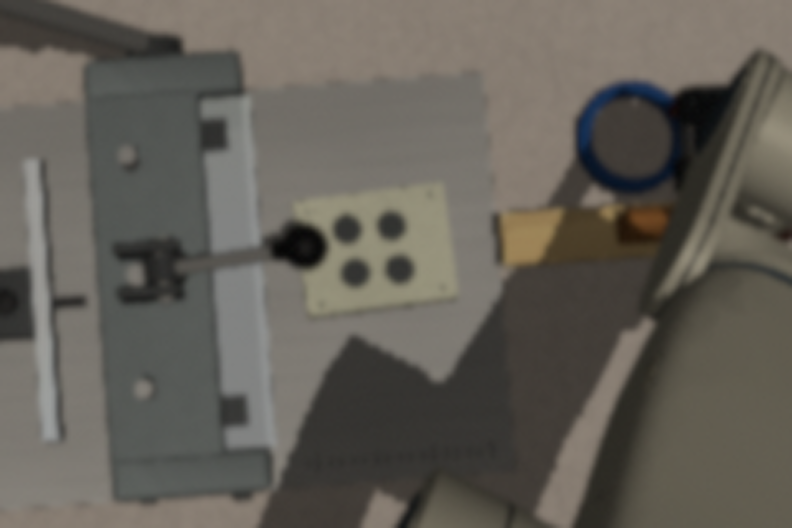

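The nose is at (500,240), in line with the pad. I'll measure the machine's yaw and gauge face more precisely with subpixel line fits on the first image.

Run:
```python
from h import *
g=cv2.GaussianBlur(cv2.cvtColor(cv2.imread("pics/top0.png"),cv2.COLOR_BGR2GRAY).astype(np.float32),(0,0),0.8)
def edge(v0,v1,u0,u1,s,z,nm):  # s=+1 rising along u; line u0 at v0 -> u1 at v1
    P=[]
    for v in range(v0,v1):
        c=u0+(u1-u0)*(v-v0)/(v1-v0); i=int(round(c))-4; d=s*np.diff(g[v,i:i+9]); k=d.argmax()
        if d[k]>4 and 0<k<7:
            den=d[k-1]-2*d[k]+d[k+1]; P.append((i+k+.5+(0.5*(d[k-1]-d[k+1])/den if den else 0),v))
    W=np.array([onz("top",p,z)[:2] for p in P]); m=np.ones(len(W),bool)
    for _ in range(4):
        a,b=np.polyfit(W[m,0],W[m,1],1); r=abs(W[:,1]-a*W[:,0]-b); m=r<2.5*np.median(r)+.5
    print(nm,len(P),m.sum(),"yaw",np.degrees(np.arctan(a)).round(2),"y at x=570:",round(a*570+b,1),"x span",W[m,0].min().round(),W[m,0].max().round())
edge(180,262,242,247.5,-1,86,"gauge top front")
edge(180,262,238,243,1,86,"gauge top rear")
edge(162,262,305.5,312.5,-1,185,"guard top front")
edge(156,268,376,384.5,1,50,"bed front")
```

```text
gauge top front 82 81 yaw 4.27 y at x=570: 229.3 x span 450.0 677.0
gauge top rear 82 82 yaw 4.21 y at x=570: 242.0 x span 450.0 677.0
guard top front 96 94 yaw 4.33 y at x=570: 45.7 x span 448.0 707.0
bed front 24 22 yaw 4.69 y at x=570: -163.8 x span 496.0 745.0
```

```bash
python3 -m inch '[{"xyz":[-1,1,15],"rot":[0,0,-0.0065]},{"xyz":[-1,1,28],"rot":[0,0,-0.0065]},{"xyz":[-1,1,34],"rot":[0,0,-0.0065]},{"xyz":[-1,1,34],"rot":[0,0,-0.0065]},{"xyz":[-1,1,34],"rot":[0,0,-0.0065]}]' 255
python3 -m inch '[{"xyz":[8,0,0],"rot":[0,0,0]},{"xyz":[16,0,0],"rot":[0,0,0]},{"xyz":[24,0,0],"rot":[0,0,0]},{"xyz":[29,0,0],"rot":[0,0,0]},{"xyz":[34,0,0],"rot":[0,0,0]},{"xyz":[38,0,0],"rot":[0,0,0]},{"xyz":[42,0,0],"rot":[0,0,0]},{"xyz":[46,0,0],"rot":[0,0,0]},{"xyz":[50,0,0],"rot":[0,0,0]},{"xyz":[54,0,0],"rot":[0,0,0]},{"xyz":[58,0,0],"rot":[0,0,0]},{"xyz":[62,0,0],"rot":[0,0,0]}]' 255
python3 - <<'E'
from h import *
go(611,-100,93,94.27)
a=ctrl.get_image("top")[:,:,::-1]
cv2.imwrite("pics/top3.png",cv2.resize(a[130:290,230:470],None,fx=3.3,fy=3.3,interpolation=cv2.INTER_CUBIC))
E
```

```text
t: 5.17
ee_pos: [625.4, -309.2, 94.4]
orientation: [-2.134, -2.303, 0.001]
ft_force: [0.2, -0.5, -1.9]
width: 24.0
grasp_force: 30.0
t: 6.17
ee_pos: [621.5, -247.6, 95.9]
orientation: [2.135, 2.304, 0.0]
ft_force: [1.1, -3.1, -0.8]
width: 23.8
grasp_force: 30.0
t 6.17 pos [ 621.5 -247.6   95.9] yaw 94.36 xyz [148.    0.7   2.8] rot [0.0007 0.0003 0.0015] F [ 1.1 -3.1 -0.8] w 23.8 g 30.0
```

View pics/top3.png

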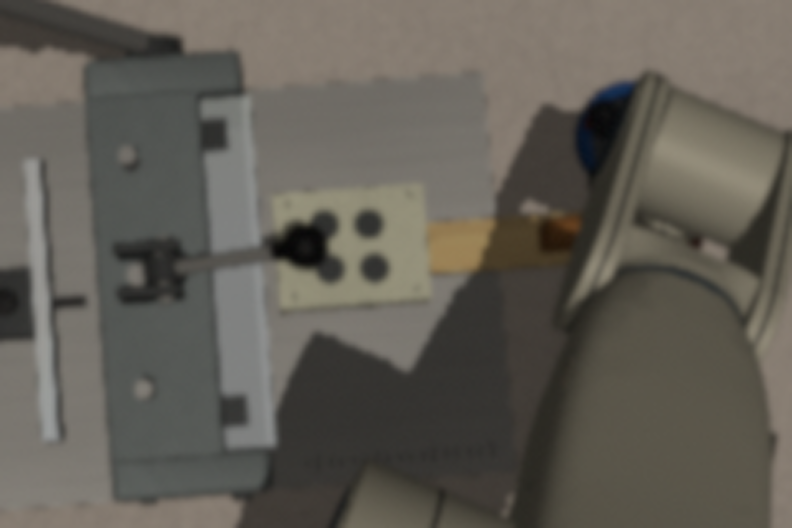

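The pad is squared to the stick, with its trailing edge at (428,240). Before going further I'll check wrist clearance to the lever knob.

Run:
```python
from h import *
for p in [(400,170),(400,140),(400,100),(360,40),(360,105),(330,60)]:
    P,d=ray("side",(220+p[0]/4,120+p[1]/4)); t=(-313-P[1])/d[1]; print(p,(P+t*d).round())
a=ctrl.get_image("side")[:,:,::-1]
cv2.imwrite("pics/side3.png",cv2.resize(a[110:290,200:420],None,fx=3.3,fy=3.3,interpolation=cv2.INTER_CUBIC))
```

```text
(400, 170) [ 476. -313.  282.]
(400, 140) [ 476. -313.  316.]
(400, 100) [ 476. -313.  361.]
(360, 40) [ 508. -313.  427.]
(360, 105) [ 510. -313.  357.]
(330, 60) [ 534. -313.  407.]
```

View pics/side3.png

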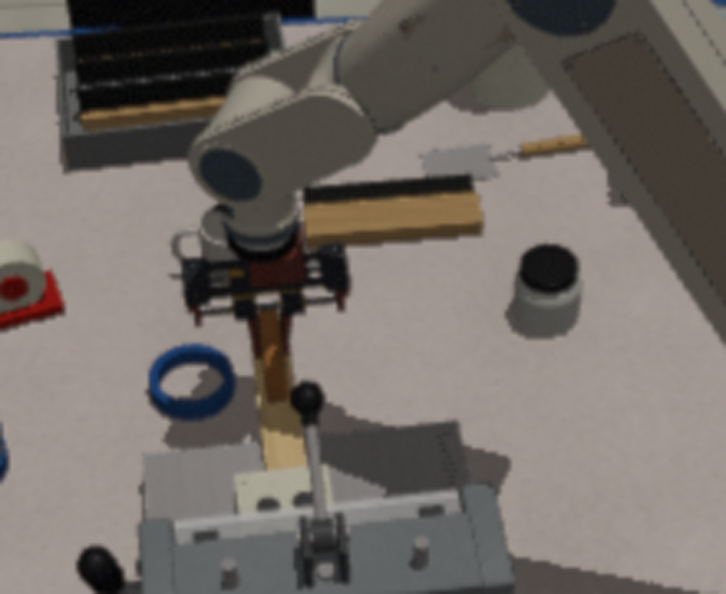

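```bash
python3 -m inch '[{"xyz":[6,0,1],"rot":[0,0,0]},{"xyz":[14,0,2],"rot":[0,0,0]},{"xyz":[22,0,2],"rot":[0,0,0]},{"xyz":[30,0,2],"rot":[0,0,0]},{"xyz":[38,0,2],"rot":[0,0,0]},{"xyz":[46,0,2],"rot":[0,0,0]},{"xyz":[54,0,2],"rot":[0,0,0]},{"xyz":[62,0,2],"rot":[0,0,0]},{"xyz":[70,0,2],"rot":[0,0,0]},{"xyz":[78,0,2],"rot":[0,0,0]},{"xyz":[84,0,2],"rot":[0,0,0]},{"xyz":[90,0,2],"rot":[0,0,0]}]' 255
python3 -m inch '[{"xyz":[0,0,0],"rot":[0,0,0]},{"xyz":[0,0,1],"rot":[0,0,0]},{"xyz":[0,0,2],"rot":[0,0,0]},{"xyz":[0,0,3],"rot":[0,0,0]}]' 255
python3 -c "
from h import *
go(611,-150,91,94.27)"
```

```text
t: 7.27
ee_pos: [614.3, -157.2, 93.6]
orientation: [-2.135, -2.305, 0.0]
ft_force: [0.4, -2.0, -1.1]
width: 23.8
grasp_force: 30.0
t: 7.6
ee_pos: [614.3, -158.0, 90.4]
orientation: [-2.135, -2.304, 0.0]
ft_force: [0.0, 0.9, -1.1]
width: 23.6
grasp_force: 30.0
t 7.6 pos [ 614.3 -158.    90.4] yaw 94.37 xyz [ 8.2 -2.7 -0.6] rot [-0.0003 -0.0003  0.0017] F [ 0.   0.9 -1.1] w 23.6 g 30.0
```

```bash
python3 -m inch '[{"xyz":[0,0,1],"rot":[0,0,0]},{"xyz":[0,0,1],"rot":[0,0,0]},{"xyz":[0,0,1],"rot":[0,0,0]},{"xyz":[0,0,1],"rot":[0,0,0]},{"xyz":[0,0,1],"rot":[0,0,0]}]' 120
python3 -c "
from h import *
go(611,-150,91,94.27)"
python3 -m inch '[{"xyz":[0,0,0],"rot":[0,0.06,0]},{"xyz":[-2,0,-1],"rot":[0,0.15,0]},{"xyz":[-4,0,-2],"rot":[0,0.25,0]},{"xyz":[-6,0,-3],"rot":[0,0.32,0]},{"xyz":[-7.5,0,-3],"rot":[0,0.35,0]},{"xyz":[-7.5,0,-3],"rot":[0,0.35,0]},{"xyz":[-7.5,0,-3],"rot":[0,0.35,0]}]' 120
python3 - <<'E'
from h import *
go(611,-150,91,94.27)
a=ctrl.get_image("side")[:,:,::-1]
cv2.imwrite("pics/side4.png",cv2.resize(a[140:320,200:420],None,fx=3.3,fy=3.3,interpolation=cv2.INTER_CUBIC))
E
```

```text
t: 8.02
ee_pos: [614.6, -158.0, 89.8]
orientation: [2.135, 2.304, 0.0]
ft_force: [-0.6, 0.3, -0.9]
width: 46.3
grasp_force: 0.0
t 8.02 pos [ 614.6 -158.    89.8] yaw 94.37 xyz [ 8.3 -2.9 -1.2] rot [0.0003 0.     0.0018] F [-0.6  0.3 -0.9] w 46.3 g 0.0
t: 8.6
ee_pos: [614.7, -165.7, 92.2]
orientation: [-1.948, -2.101, -0.342]
ft_force: [-0.4, 0.8, 0.5]
width: 46.4
grasp_force: 0.0
t 8.6 pos [ 614.7 -165.7   92.2] yaw 94.32 xyz [14.5 -2.5  6.6] rot [-0.0011 -0.3486  0.001 ] F [-0.4  0.8  0.5] w 46.4 g 0.0
```

View pics/side4.png

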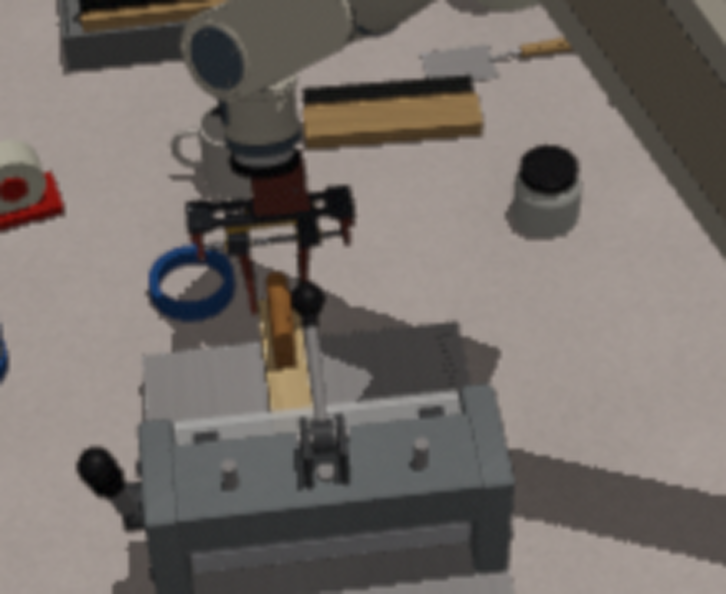

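Gripper leans back clear of the knob at (307,298); the handle stands upright between the open fingers. Regrasp and push on.

```bash
python3 -m inch '[{"xyz":[0,0,0],"rot":[0,0,0]},{"xyz":[0,0,0],"rot":[0,0,0]},{"xyz":[0,0,0],"rot":[0,0,0]},{"xyz":[0,0,0],"rot":[0,0,0]},{"xyz":[0,0,0],"rot":[0,0,0]},{"xyz":[0,0,0],"rot":[0,0,0]}]' 255
python3 -m inch '[{"xyz":[0.7,0,-1.9],"rot":[0,0,0]},{"xyz":[4.5,0,-0.5],"rot":[0,0,0]},{"xyz":[10,0,1.5],"rot":[0,0,0]},{"xyz":[16,0,3.7],"rot":[0,0,0]},{"xyz":[22,0,5.9],"rot":[0,0,0]},{"xyz":[28,0,8],"rot":[0,0,0]},{"xyz":[34,0,10.2],"rot":[0,0,0]},{"xyz":[40,0,12.4],"rot":[0,0,0]},{"xyz":[46,0,14.6],"rot":[0,0,0]},{"xyz":[52,0,16.8],"rot":[0,0,0]},{"xyz":[56,0,18.2],"rot":[0,0,0]},{"xyz":[58,0,19],"rot":[0,0,0]}]' 255
python3 -c "
from h import *
go(611,-150,91,94.27)"
```

```text
t: 9.15
ee_pos: [615.0, -164.9, 92.9]
orientation: [-1.946, -2.102, -0.345]
ft_force: [0.4, 1.8, 0.8]
width: 23.7
grasp_force: 30.0
t: 10.15
ee_pos: [610.1, -103.7, 94.6]
orientation: [-1.946, -2.102, -0.344]
ft_force: [0.2, -2.7, -2.2]
width: 23.8
grasp_force: 30.0
t 10.15 pos [ 610.1 -103.7   94.6] yaw 94.41 xyz [-44.7  -2.7 -12.4] rot [-0.0008 -0.3502  0.0025] F [ 0.2 -2.7 -2.2] w 23.8 g 30.0
```

```bash
python3 -m inch '[{"xyz":[2,0,0.7],"rot":[0,0,0]},{"xyz":[4,0,1.5],"rot":[0,0,0]},{"xyz":[6,0,2.2],"rot":[0,0,0]},{"xyz":[8,0,2.9],"rot":[0,0,0]},{"xyz":[10,0,3.6],"rot":[0,0,0]},{"xyz":[12,0,4.4],"rot":[0,0,0]}]' 255
python3 -m inch '[{"xyz":[1,0,0.4],"rot":[0,0,0]},{"xyz":[2,0,0.7],"rot":[0,0,0]},{"xyz":[3,0,1.1],"rot":[0,0,0]},{"xyz":[4,0,1.5],"rot":[0,0,0]}]' 255
```

```text
t: 10.65
ee_pos: [609.4, -91.8, 94.7]
orientation: [-1.947, -2.102, -0.344]
ft_force: [0.2, -2.6, -2.2]
width: 23.5
grasp_force: 30.0
t: 10.98
ee_pos: [609.0, -87.6, 94.7]
orientation: [-1.947, -2.102, -0.344]
ft_force: [0.6, -2.4, -0.5]
width: 23.9
grasp_force: 30.0
```

```bash
python3 -m inch '[{"xyz":[1,0,0.4],"rot":[0,0,0]},{"xyz":[2,0,0.7],"rot":[0,0,0]},{"xyz":[3,0,1.1],"rot":[0,0,0]},{"xyz":[4,0,1.5],"rot":[0,0,0]}]' 255
```

```text
t: 11.32
ee_pos: [608.7, -83.2, 94.6]
orientation: [-1.947, -2.102, -0.344]
ft_force: [0.0, -3.3, -1.2]
width: 24.2
grasp_force: 30.0
```

```bash
for i in 1; do python3 -m inch '[{"xyz":[1,0,0.4],"rot":[0,0,0]},{"xyz":[2,0,0.7],"rot":[0,0,0]},{"xyz":[3,0,1.1],"rot":[0,0,0]}]' 255; done
```

```text
t: 11.57
ee_pos: [608.5, -80.1, 94.6]
orientation: [-1.947, -2.102, -0.344]
ft_force: [0.4, -1.4, -1.4]
width: 23.7
grasp_force: 30.0
```

```bash
python3 -m inch '[{"xyz":[1,0,0.4],"rot":[0,0,0]},{"xyz":[2,0,0.7],"rot":[0,0,0]},{"xyz":[3,0,1.1],"rot":[0,0,0]}]' 255
```

```text
t: 11.82
ee_pos: [608.2, -76.9, 94.6]
orientation: [-1.947, -2.102, -0.344]
ft_force: [0.1, -2.1, -1.1]
width: 23.4
grasp_force: 30.0
```

```bash
python3 -m inch '[{"xyz":[1,0,0.4],"rot":[0,0,0]},{"xyz":[2,0,0.7],"rot":[0,0,0]},{"xyz":[3,0,1.1],"rot":[0,0,0]}]' 255
```

```text
t: 12.07
ee_pos: [607.9, -73.7, 94.6]
orientation: [-1.947, -2.102, -0.344]
ft_force: [-0.6, -2.6, -1.1]
width: 23.8
grasp_force: 30.0
```

```bash
python3 -m inch '[{"xyz":[1,0,0.4],"rot":[0,0,0]},{"xyz":[2,0,0.7],"rot":[0,0,0]},{"xyz":[3,0,1.1],"rot":[0,0,0]},{"xyz":[4,0,1.5],"rot":[0,0,0]}]' 255
```

```text
t: 12.4
ee_pos: [607.6, -69.4, 94.6]
orientation: [-1.947, -2.102, -0.344]
ft_force: [-0.1, -2.8, -1.4]
width: 24.1
grasp_force: 30.0
```

```bash
python3 -m inch '[{"xyz":[1,0,0.4],"rot":[0,0,0]},{"xyz":[2,0,0.7],"rot":[0,0,0]},{"xyz":[3,0,1.1],"rot":[0,0,0]}]' 255
```

```text
t: 12.65
ee_pos: [607.4, -66.2, 94.6]
orientation: [-1.947, -2.102, -0.344]
ft_force: [1.1, -3.0, -2.0]
width: 23.9
grasp_force: 30.0
```

```bash
python3 -m inch '[{"xyz":[1,0,0.4],"rot":[0,0,0]},{"xyz":[2,0,0.7],"rot":[0,0,0]}]' 255
```

```text
t: 12.82
ee_pos: [607.2, -64.1, 94.6]
orientation: [-1.947, -2.102, -0.344]
ft_force: [-0.1, -3.0, -1.0]
width: 24.1
grasp_force: 30.0
```

```bash
python3 -m inch '[{"xyz":[0.7,0,0.3],"rot":[0,0,0]},{"xyz":[1.4,0,0.5],"rot":[0,0,0]},{"xyz":[2,0,0.7],"rot":[0,0,0]}]' 255
```

```text
t: 13.07
ee_pos: [607.1, -62.0, 94.7]
orientation: [-1.947, -2.102, -0.344]
ft_force: [0.6, -2.9, -2.4]
width: 23.8
grasp_force: 30.0
```

```bash
python3 -m inch '[{"xyz":[0.7,0,0.3],"rot":[0,0,0]},{"xyz":[1.4,0,0.5],"rot":[0,0,0]}]' 255
```

```text
t: 13.23
ee_pos: [606.9, -60.6, 94.6]
orientation: [-1.947, -2.102, -0.344]
ft_force: [-0.6, -5.3, -0.6]
width: 24.1
grasp_force: 30.0
```

```bash
python3 -m inch '[{"xyz":[0.7,0,0.3],"rot":[0,0,0]},{"xyz":[1.4,0,0.5],"rot":[0,0,0]}]' 255
```

```text
t: 13.4
ee_pos: [607.2, -60.5, 94.9]
orientation: [-1.948, -2.104, -0.343]
ft_force: [-1.1, -11.8, 1.8]
width: 24.0
grasp_force: 30.0
```

```bash
python3 -m inch '[{"xyz":[0.7,0,0.3],"rot":[0,0,0]},{"xyz":[1.4,0,0.5],"rot":[0,0,0]}]' 255
```

```text
t: 13.57
ee_pos: [607.5, -60.4, 95.1]
orientation: [-1.949, -2.107, -0.342]
ft_force: [-1.8, -17.7, 4.4]
width: 24.1
grasp_force: 30.0
```

```bash
python3 -m inch '[{"xyz":[-2,0,-0.7],"rot":[0,0,0]},{"xyz":[-5,0,-1.8],"rot":[0,0,0]},{"xyz":[-10,0,-3.6],"rot":[0,0,0]},{"xyz":[-18,0,-6.6],"rot":[0,0,0]},{"xyz":[-30,0,-10.9],"rot":[0,0,0]},{"xyz":[-44,0,-16],"rot":[0,0,0]},{"xyz":[-58,0,-21.1],"rot":[0,0,0]},{"xyz":[-72,0,-26.2],"rot":[0,0,0]},{"xyz":[-86,0,-31.3],"rot":[0,0,0]},{"xyz":[-100,0,-36.4],"rot":[0,0,0]},{"xyz":[-112,0,-40.8],"rot":[0,0,0]},{"xyz":[-120,0,-43.7],"rot":[0,0,0]}]' 255
python3 - <<'E'
from h import *
o=ctrl.get_obs(); C=R.from_rotvec(o["orientation"]).inv()
print(o["ee_pos"],o["ft_force"])
for P in ([575,-300,130],[540,-365,130],[540,-365,43]): print(C.apply(np.array(P)-o["ee_pos"]).round(1))
for nm,p,z in(("mug",(487,185),90),("tape",(421,171),25),("sq",(499,218),26),("sq",(499,293),26)): print(nm,onz("top",p,z).round())
E
```

```text
t: 14.57
ee_pos: [616.7, -187.2, 94.5]
orientation: [-1.948, -2.101, -0.345]
ft_force: [0.3, -0.3, -2.5]
width: 23.8
grasp_force: 30.0
[ 616.67141716 -187.19371622   94.53634348] [ 0.28448752 -0.2692939  -2.51027769]
[-90.6 -50.  -70.8]
[-149.   -89.8  -92.1]
[-178.8  -89.8  -10.4]
mug [ 663. -452.   90.]
tape [ 715. -280.   25.]
sq [ 576. -506.   26.]
sq [ 358. -502.   26.]
```

```bash
python3 -m inch '[{"xyz":[-10,-5,-8],"rot":[0,0,0]},{"xyz":[-27,-15,-21],"rot":[0,0,0]},{"xyz":[-48,-26,-37],"rot":[0,0,0]},{"xyz":[-69,-38,-54],"rot":[0,0,0]},{"xyz":[-90,-50,-70],"rot":[0,0,0]},{"xyz":[-110,-63,-78],"rot":[0,0,0]},{"xyz":[-130,-76,-86],"rot":[0,0,0]},{"xyz":[-144,-86,-91],"rot":[0,0,0]},{"xyz":[-149,-90,-92],"rot":[0,0,0]},{"xyz":[-149,-90,-92],"rot":[0,0,0]}]' 255
python3 -m inch '[{"xyz":[-8,0,22],"rot":[0,0,0]},{"xyz":[-17,0,48],"rot":[0,0,0]},{"xyz":[-25,0,69],"rot":[0,0,0]},{"xyz":[-28,0,78],"rot":[0,0,0]},{"xyz":[-28,0,78],"rot":[0,0,0]},{"xyz":[-28,0,78],"rot":[0,0,0]}]' 255
python3 -c "
from h import *
go(540,-365,43,94.27)"
```

```text
t: 15.4
ee_pos: [538.9, -364.0, 129.7]
orientation: [-1.949, -2.099, -0.345]
ft_force: [-0.2, 0.1, -1.8]
width: 23.7
grasp_force: 30.0
t: 15.9
ee_pos: [540.3, -361.6, 47.2]
orientation: [-1.945, -2.102, -0.344]
ft_force: [0.6, 0.4, -1.1]
width: 23.8
grasp_force: 30.0
t 15.9 pos [ 540.3 -361.6   47.2] yaw 94.43 xyz [-4.6 -0.6  2.8] rot [-0.0008 -0.3507  0.0028] F [ 0.6  0.4 -1.1] w 23.8 g 30.0
```

```bash
python3 -m inch '[{"xyz":[-0.5,0,1.5],"rot":[0,0,0]},{"xyz":[-1.2,0,3],"rot":[0,0,0]},{"xyz":[-1.4,0,3.8],"rot":[0,0,0]},{"xyz":[-1.4,0,3.8],"rot":[0,0,0]}]' 255
python3 -m inch '[{"xyz":[0,0,0],"rot":[0,0,0]},{"xyz":[0,0,0],"rot":[0,0,0]},{"xyz":[0,0,0],"rot":[0,0,0]},{"xyz":[0,0,0],"rot":[0,0,0]},{"xyz":[0,0,0],"rot":[0,0,0]}]' 120
python3 -m inch '[{"xyz":[3,0,-10],"rot":[0,0,0]},{"xyz":[11,0,-31],"rot":[0,0,0]},{"xyz":[24,0,-65],"rot":[0,0,0]},{"xyz":[38,0,-104],"rot":[0,0,0]},{"xyz":[51,0,-141],"rot":[0,-0.1,0]},{"xyz":[65,0,-179],"rot":[0,-0.2,0]},{"xyz":[79,0,-217],"rot":[0,-0.3,0]},{"xyz":[92,0,-254],"rot":[0,-0.35,0]},{"xyz":[99,0,-273],"rot":[0,-0.35,0]},{"xyz":[99,0,-273],"rot":[0,-0.35,0]}]' 120
python3 - <<'E'
from h import *
go(581,14,380,94.27)
a=ctrl.get_image("top")[:,:,::-1]; b=ctrl.get_image("side")[:,:,::-1]
A=cv2.resize(a[140:290,200:470],(800,444),interpolation=cv2.INTER_CUBIC)
cv2.imwrite("pics/top5.png",A); cv2.imwrite("pics/side5.png",b); cv2.imwrite("pics/top5full.png",a)
cv2.imwrite("pics/m5.png",np.vstack([cv2.resize(a[140:290,200:470],(540,300),interpolation=cv2.INTER_CUBIC),cv2.resize(b[195:345,130:400],(540,300),interpolation=cv2.INTER_CUBIC)]))
E
```

```text
t: 16.23
ee_pos: [540.1, -362.6, 43.6]
orientation: [-1.947, -2.103, -0.344]
ft_force: [0.0, 0.0, -3.0]
width: 23.8
grasp_force: 30.0
t: 16.65
ee_pos: [539.9, -362.5, 43.1]
orientation: [-1.947, -2.102, -0.344]
ft_force: [-0.5, -0.1, -0.2]
width: 46.2
grasp_force: 0.0
t: 17.48
ee_pos: [542.0, -363.4, 341.4]
orientation: [2.126, 2.298, 0.002]
ft_force: [0.1, -0.1, 1.3]
width: 46.7
grasp_force: 0.0
t 17.48 pos [ 542.  -363.4  341.4] yaw 94.45 xyz [373.   68.5 -40.7] rot [0.0089 0.0074 0.0032] F [ 0.1 -0.1  1.3] w 46.7 g 0.0
```

View pics/m5.png

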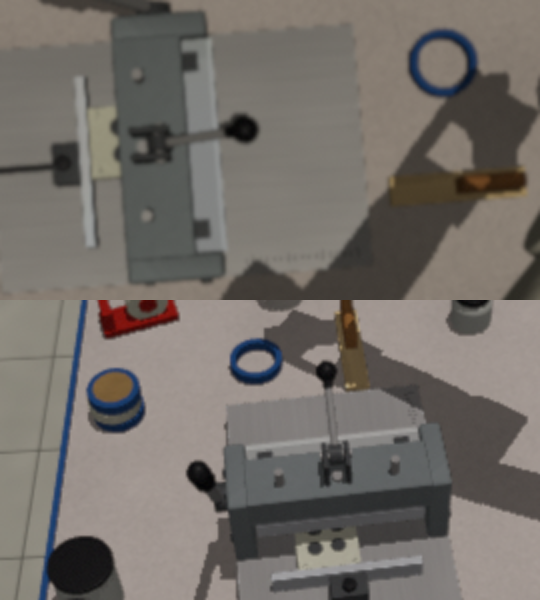

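The pad lies flush against the gauge (top panel ~(90,140); side panel trailing edge parallel to the bar at (345,570)), and the stick is on the bench at (455,185), clear of the cutter. Next is the lever: move above the knob with the fingers shut.

```bash
python3 -m inch '[{"xyz":[15,3,-2],"rot":[0,0,0]},{"xyz":[45,8,-8],"rot":[0,0,0]},{"xyz":[80,15,-10],"rot":[0,0,0]},{"xyz":[120,22,-10],"rot":[0,0,0]},{"xyz":[160,30,-10],"rot":[0,0,0]},{"xyz":[200,37,-10],"rot":[0,0,0]},{"xyz":[240,45,-10],"rot":[0,0,0]},{"xyz":[280,52,-10],"rot":[0,0,0]},{"xyz":[315,59,-10],"rot":[0,0,0]},{"xyz":[345,64,-10],"rot":[0,0,0]},{"xyz":[365,67,-10],"rot":[0,0,0]},{"xyz":[372,68,-10],"rot":[0,0,0]}]' 255
python3 -m inch '[{"xyz":[0,0,0],"rot":[0,0,0]},{"xyz":[0,0,0],"rot":[0,0,0]},{"xyz":[0,0,0],"rot":[0,0,0]}]' 255
python3 -c "
from h import *
o=ctrl.get_obs()
go(581,13,320,94.3,o)
for d in (32,20,10,4,0,-2,-4):
  a=np.radians(d); k=np.array([573.2,124.5,232])-130*np.cos(a)*np.array([-.0745,.997,0])+[0,0,130*np.sin(a)+17]; print(d,k.round(1),R.from_rotvec(o['orientation']).inv().apply(k-o['ee_pos']).round(1))"
```

```text
t: 18.58
ee_pos: [578.1, 16.3, 341.2]
orientation: [-2.129, -2.305, 0.003]
ft_force: [-0.5, -0.4, -0.6]
width: 0.4
grasp_force: 0.0
t: 18.83
ee_pos: [578.9, 11.9, 342.7]
orientation: [-2.136, -2.303, 0.002]
ft_force: [0.4, -0.5, -0.5]
width: 0.2
grasp_force: 0.0
t 18.83 pos [578.9  11.9 342.7] yaw 94.32 xyz [ 0.9  2.2 22.7] rot [-0.0014  0.0003  0.0004] F [ 0.4 -0.5 -0.5] w 0.2 g 0.0
32 [581.4  14.6 317.9] [ 2.5  2.7 24.8]
20 [582.3   2.7 293.5] [-9.4  2.8 49.2]
10 [582.7  -3.1 271.6] [-15.3   2.8  71.1]
4 [582.9  -4.8 258.1] [-16.9   2.8  84.6]
0 [582.9  -5.1 249. ] [-17.3   2.8  93.7]
-2 [582.9  -5.  244.5] [-17.2   2.8  98.2]
-4 [582.9  -4.8 239.9] [-16.9   2.8 102.7]
```

```bash
python3 -m inch '[{"xyz":[1,3,8],"rot":[0,0,0]},{"xyz":[2,3,16],"rot":[0,0,0]},{"xyz":[2,3,21],"rot":[0,0,0]},{"xyz":[2,3,25],"rot":[0,0,0]},{"xyz":[0,3,30],"rot":[0,0,0]},{"xyz":[-3,3,35],"rot":[0,0,0]},{"xyz":[-6,3,41],"rot":[0,0,0]},{"xyz":[-9,3,48],"rot":[0,0,0]},{"xyz":[-11,3,54],"rot":[0,0,0]},{"xyz":[-13,3,61],"rot":[0,0,0]},{"xyz":[-15,3,68],"rot":[0,0,0]},{"xyz":[-16,3,74],"rot":[0,0,0]}]' 255
```

```text
t: 19.83
ee_pos: [583.1, -2.8, 268.2]
orientation: [-2.134, -2.304, 0.001]
ft_force: [0.1, -1.3, 2.1]
width: 0.6
grasp_force: 1.0
```

```bash
python3 -m inch '[{"xyz":[-0.5,0,4],"rot":[0,0,0]},{"xyz":[-1,0,8],"rot":[0,0,0]},{"xyz":[-1,0,12],"rot":[0,0,0]},{"xyz":[-1,0,15],"rot":[0,0,0]},{"xyz":[-1,0,17],"rot":[0,0,0]}]' 255
```

```text
t: 20.25
ee_pos: [583.4, -3.5, 252.0]
orientation: [-2.135, -2.305, 0.0]
ft_force: [0.4, -0.7, 1.9]
width: 0.7
grasp_force: 0.8
```

```bash
python3 -m inch '[{"xyz":[0,0,1],"rot":[0,0,0]},{"xyz":[0,0,2],"rot":[0,0,0]},{"xyz":[0,0,3],"rot":[0,0,0]}]' 255
```

```text
t: 20.5
ee_pos: [583.5, -3.6, 249.4]
orientation: [2.135, 2.305, 0.0]
ft_force: [-0.2, -0.9, 1.3]
width: 0.7
grasp_force: 0.8
```

```bash
python3 -m inch '[{"xyz":[0,0,1],"rot":[0,0,0]},{"xyz":[0,0,2],"rot":[0,0,0]}]' 255
```

```text
t: 20.67
ee_pos: [583.6, -3.7, 247.4]
orientation: [2.135, 2.305, 0.0]
ft_force: [0.3, -1.5, 1.1]
width: 0.3
grasp_force: 0.8
```

```bash
python3 -m inch '[{"xyz":[0,0,1],"rot":[0,0,0]},{"xyz":[0,0,2],"rot":[0,0,0]}]' 255
```

```text
t: 20.83
ee_pos: [583.6, -3.7, 245.4]
orientation: [2.135, 2.305, 0.0]
ft_force: [-0.1, -0.9, 1.6]
width: 0.3
grasp_force: 1.1
```

```bash
python3 -m inch '[{"xyz":[0,0,1],"rot":[0,0,0]},{"xyz":[0,0,2],"rot":[0,0,0]}]' 255
```

```text
t: 21.0
ee_pos: [583.8, -3.8, 244.2]
orientation: [2.134, 2.304, 0.001]
ft_force: [-3.4, -2.1, 11.4]
width: 0.8
grasp_force: 6.1
```

```bash
python3 -m inch '[{"xyz":[0,0,1],"rot":[0,0,0]},{"xyz":[0,0,2],"rot":[0,0,0]}]' 255
```

```text
t: 21.17
ee_pos: [584.0, -3.8, 243.4]
orientation: [2.134, 2.304, 0.001]
ft_force: [-7.0, -1.8, 20.5]
width: 0.3
grasp_force: 10.1
```

```bash
python3 -m inch '[{"xyz":[0,0,-2],"rot":[0,0,0]},{"xyz":[0,0,-5],"rot":[0,0,0]},{"xyz":[0,0,-15],"rot":[0,0,0]},{"xyz":[0,0,-40],"rot":[0,0,0]},{"xyz":[0,0,-75],"rot":[0,0,0]},{"xyz":[-30,0,-100],"rot":[0,0,0]},{"xyz":[-65,0,-120],"rot":[0,0,0]},{"xyz":[-100,0,-130],"rot":[0,0,0]},{"xyz":[-140,0,-130],"rot":[0,0,0]},{"xyz":[-170,0,-130],"rot":[0,0,0]},{"xyz":[-180,0,-130],"rot":[0,0,0]},{"xyz":[-180,0,-130],"rot":[0,0,0]}]' 255
python3 - <<'E'
from h import *
g5,s5=cv2.imread("pics/top5full.png"),cv2.imread("pics/side5.png")
g=ctrl.get_image("top")[:,:,::-1]; s=ctrl.get_image("side")[:,:,::-1]
go(581,-180,380,94.3)
def blob(im,n,c,r,lo=0,hi=45):
    x,y=c; w=im[y-r:y+r,x-r:x+r].max(2); m=((w>=lo)&(w<hi)).astype(np.uint8); k,_,st,ce=cv2.connectedComponentsWithStats(m)
    for i in range(1,k):
        if st[i,4]>25: print(n,(ce[i]+[x-r,y-r]).round(1),st[i,4])
exp=[582.9,-5.1,228]
for n,im in (("top",g),("side",s)):
    c=proj(n,exp); print(n,"expected knob px",c.round(1)); blob(im,n,tuple(c.astype(int)),14)
def yel(im): # pad visible part: warm white
    i=im.astype(int); m=((i[:,:,2]-i[:,:,0]>22)&(i[:,:,1]>110)&(i[:,:,2]-i[:,:,1]<14)); return m
for n,a,b,w in (("top",g5,g,(slice(180,240),slice(240,268))),("side",s5,s,(slice(300,335),slice(270,320)))):
    for im in(a,b):
        y,x=np.nonzero(yel(im)[w]); print(n,"pad px",len(x),x.mean().round(2),y.mean().round(2), x.min(),x.max(),y.min(),y.max())
E
```

```text
t: 22.17
ee_pos: [597.1, -185.1, 371.2]
orientation: [-2.138, -2.301, 0.0]
ft_force: [-0.2, 1.6, 0.0]
width: 0.5
grasp_force: 0.0
t 22.27 pos [ 597.1 -182.4  371.1] yaw 94.35 xyz [  3.6 -15.9  -8.9] rot [-0.0006 -0.0011  0.0009] F [-0.4 -0.1  0.5] w 0.8 g 0.0
top expected knob px [329.1 207.2]
top [328.8 207.3] 131
side expected knob px [293.  240.8]
side [292.9 241.4] 67
top pad px 374 10.82 31.03 4 18 14 48
top pad px 369 10.84 30.89 4 18 14 47<stdin>:16: RuntimeWarning: Mean of empty slice.
  ret = ret.dtype.type(ret / rcount)
Traceback (most recent call last):
ValueError: zero-size array to reduction operation minimum which has no identity
```

The lever stayed down with the knob where expected in both views, the pad hasn't moved, and the robot is clear. Handing in.

```bash
python3 -c "
from workcell import ctrl
print(ctrl.close_job())"
```

```text
the job is handed in; nothing more can be done
None
```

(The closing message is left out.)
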